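Unload the curing plate, close its cover and zero the timer

TASK

The glued motor housings have cured: slide each one, never lifting it off the plate or tipping it, out from under the open cover onto the painted disc of its own colour. When all of them stand on their discs, break the cover's locked stay by pushing its red knuckle knob to the right (away from the hinge), and lower the cover gently until it is fully shut. Then turn the timer's orange reset knob anticlockwise back to its zero stop; leave the glue bottle, the red bin and the cup alone.

Things in the scene. Friction and masses are not known exactly. Their poses are not given: they have to be found in the camera images.
- housing_red: loose motor housing, may be absent: solid black cylinder dia 56 mm, 44 mm high, with a red band and red top, on which an upright round steel handle dia 22 mm rises from 44 to 92 mm; about 0.45 kg, slick underside (friction about 0.3; held high it may tip). Origin: centre of its underside, z up. It stands on the plate (top 8 mm above the table).
- housing_yellow: loose motor housing, may be absent: solid black cylinder dia 56 mm, 44 mm high, with a yellow band and yellow top, on which an upright round steel handle dia 22 mm rises from 44 to 92 mm; about 0.45 kg, slick underside (friction about 0.3; held high it may tip). Origin: centre of its underside, z up. It stands on the plate (top 8 mm above the table).
- housing_blue: loose motor housing, may be absent: solid black cylinder dia 56 mm, 44 mm high, with a blue band and blue top, on which an upright round steel handle dia 22 mm rises from 44 to 92 mm; about 0.45 kg, slick underside (friction about 0.3; held high it may tip). Origin: centre of its underside, z up. It stands on the plate (top 8 mm above the table).
- housing_green: loose motor housing, may be absent: solid black cylinder dia 56 mm, 44 mm high, with a green band and green top, on which an upright round steel handle dia 22 mm rises from 44 to 92 mm; about 0.45 kg, slick underside (friction about 0.3; held high it may tip). Origin: centre of its underside, z up. It stands on the plate (top 8 mm above the table).
- mark_red: flat red disc, dia 66 mm, painted on the plate: the cooling place of the red housing. Origin: its centre, on the plate's top. The four discs lie in a row along the station's x, 68 mm apart, up to 20 mm to either side of station y = -110 mm, in varying order. Fixed to the plate.
- mark_yellow: flat yellow disc, dia 66 mm, painted on the plate: the cooling place of the yellow housing. Origin: its centre, on the plate's top. The four discs lie in a row along the station's x, 68 mm apart, up to 20 mm to either side of station y = -110 mm, in varying order. Fixed to the plate.
- mark_blue: flat blue disc, dia 66 mm, painted on the plate: the cooling place of the blue housing. Origin: its centre, on the plate's top. The four discs lie in a row along the station's x, 68 mm apart, up to 20 mm to either side of station y = -110 mm, in varying order. Fixed to the plate.
- mark_green: flat green disc, dia 66 mm, painted on the plate: the cooling place of the green housing. Origin: its centre, on the plate's top. The four discs lie in a row along the station's x, 68 mm apart, up to 20 mm to either side of station y = -110 mm, in varying order. Fixed to the plate.
- station: fixed curing station. Origin at table height; x points away from the robot, y to its left, yaw up to 0.1 rad ('station x, y, z'). Plate: x -165 to 165, y -195 to 275 mm, top at z 8 mm. Free plate: y -189 to 77 mm, with a kerb 6 mm thick, top at z 26 mm, (inner faces x = -159, 159, y = -189 mm). The left part is the bay under the hinged cover.
- bay (a point): centre of the bay floor, station x 0, y 135, z 8 mm. The housings start here in a row along station x, 68 mm apart, at y 120 to 145 mm. Behind them a block (y 182 to 262, top z 38 mm), then a wall 115 mm high; at x = -145 and 145 mm sills (6 mm thick, from y 77 mm on), tops at z 48 mm, rising to z 121 mm from y 180 mm on. Open to the right (-y).
- hood_hinge (a point): a point on the cover's hinge line, which runs along the station's x at station y = 260 mm, z = 120 mm; this point is at x = 0.
- hood (a joint): hinge angle of the cover (blue sheet, 276 mm along x, reaching 155 mm from the hinge line, 4 mm thick, 0.4 kg). 0 = open, 82 degrees up from level, leaning slightly to the right over the plate; grows as it closes; 1.43 = fully shut (level). Its hinge is stiff (0.5 N m): once the stay is broken it stays wherever it is left. While the stay is locked it cannot be closed.
- hood_rail (a point): centre of the cover's grab rail: steel rod dia 14 mm, 160 mm long along the station's x, 205 mm from the hinge line, in line with the sheet, on two stems 148 mm apart. There is a 43 mm gap between the rod and the sheet's edge. Open, it is at about z 323 mm; shut, at z 120 mm. A gripper pointing down can hold it all the way, the rod turning between the fingers.
- knuckle (a joint): fold of the cover's two-link stay (links 66 mm), at the robot-side (-x) end. 0 = locked, about 0.1 rad past straight; grows as the stay folds to the right (-y); about 2.6 when the cover is shut. A light spring pulls it to locked; once folded past about 0.3 it stays broken. The lower link is pivoted on the station at y 190, z 100 mm; the upper on the cover, 100 mm from its hinge line.
- knuckle_knob (a point): middle of the red round knob on the stay's knuckle: dia 20 mm, 45 mm long, axis along the station's x, standing out towards the robot (station x -205 to -160 mm; this point is at x -188 mm). While locked it is at about station y 222, z 158 mm. To break the stay push it to the right (-y) by 30 mm or more, level; this takes a few newtons. The cover's end is at x -138 mm.
- timer: fixed grey cure timer, 120 (x) x 100 (y) x 50 mm high, white round dial on top. Origin: centre of its underside.
- reset (a joint): angle of the timer's orange reset knob: 0 = its zero stop, its bar then along the timer's x axis, the white line on it pointing to the red mark on the dial (timer -x side); grows clockwise seen from above, up to 4.2 rad. To return it to zero turn it anticlockwise seen from above. It stays where it is left.
- reset_grip (a point): on the axis of the reset knob, at the height to grip. The knob's upright grip bar is 49 mm long, 14 mm wide (grip it across the width), 32 mm high; this point is 88 mm above the table, 7 mm below the bar's top and 25 mm above the round foot of the knob. It turns with about 0.04 N m.
- glue: bystander: white bottle dia 50, 120 mm high, red cap. Origin: centre of underside.
- bin: bystander: open red bin 100 x 140 x 70 mm. Origin: centre of underside.
- cup: bystander: white cup dia 70, 80 mm high. Origin: centre of underside.

How it is judged (in metres and radians):
On the way, in this order (a step that is already met when the one before it is completed fails the run):
1. every housing present stands on the disc of its colour, with the cover still open (horizontal distance between housing_red and mark_red below 0.012 m and horizontal distance between housing_yellow and mark_yellow below 0.012 m and horizontal distance between housing_blue and mark_blue below 0.012 m and horizontal distance between housing_green and mark_green below 0.012 m and height (world z) of each of housing_red, housing_yellow, housing_blue, housing_green below 0.014 m and angle between each of housing_red, housing_yellow, housing_blue, housing_green's own z axis and vertical below 0.1 rad and linear speed of each of housing_red, housing_yellow, housing_blue, housing_green below 0.03 m/s and value of joint hood below 0.1 rad), for 0.2 s.
2. the stay is broken: its knuckle folded (value of joint knuckle above 0.35 rad), for 0.1 s.
3. the cover is fully shut (value of joint hood above 1.38 rad), for 0.3 s.
4. the reset knob is back at its zero stop (value of joint reset below 0.08 rad), for 0.2 s.
At the end, for the whole second after the job is handed in: every housing present stands upright and at rest on the plate within 12 mm of the centre of the disc of its colour, the cover is shut (within 0.05 rad), the reset knob is within 0.08 rad of its zero stop (horizontal distance between housing_red and mark_red below 0.012 m and horizontal distance between housing_yellow and mark_yellow below 0.012 m and horizontal distance between housing_blue and mark_blue below 0.012 m and horizontal distance between housing_green and mark_green below 0.012 m and height (world z) of each of housing_red, housing_yellow, housing_blue, housing_green below 0.014 m and angle between each of housing_red, housing_yellow, housing_blue, housing_green's own z axis and vertical below 0.1 rad and linear speed of each of housing_red, housing_yellow, housing_blue, housing_green below 0.03 m/s and value of joint hood above 1.38 rad and value of joint reset below 0.08 rad); the robot touches nothing.
It fails at once if a housing is lifted off the plate (more than 12 mm) (height (world z) of any of housing_red, housing_yellow, housing_blue, housing_green above 0.02 m).
It fails at once if a housing is tipped (more than 0.4 rad) (angle between any of housing_red, housing_yellow, housing_blue, housing_green's own z axis and vertical above 0.4 rad).
It fails at once if the cover is slammed (faster than 1 rad/s near shut) (value of joint hood above 1.1 rad and velocity of joint hood above 1 rad/s).
It fails at once if a bystander is moved more than 30 mm (distance of any of glue, bin, cup from where it was at the start of the episode above 0.03 m).
Of housing_red, housing_yellow, housing_blue, housing_green only 3 to 4 are there at a start; the rules pass over those that are not, and their reading is None.
At some moment in a run one of housing_red, housing_yellow, housing_blue, housing_green may be knocked a few centimetres aside while the robot is not near it.
Once in a run the grip may slacken for a moment while it holds something.
It also fails if it takes over 210 s, if anything falls off the work surface, if the arm or the gripper's body presses on something with over 40 N, if the wrist force passes 120 N, or if a joint passes its speed limit or range.

ROBOT

A 6-joint arm with a two-finger parallel gripper is mounted at the origin on the work surface. World frame = base frame: x ahead of the robot, y to its left, z up, the work surface at z = 0. Lengths are in m, angles in degrees, forces in N, time in s.
With the tool pointing down it reaches from about 0.4 to 0.825 m from the base axis. Payload 7 kg.
Tool frame: the origin (TCP) lies midway between the tips of the shut fingers; the grasp point (between the pads) lies 19 mm behind it; z points along the fingers, y is the direction in which the jaws open and shut (so a half turn about z gives the same grasp; the last joint's range is limited). The gripper opens to 88 mm and grips with 3 to 60 N. Pads are 19 mm wide; open, the fingers measure 130 mm over their backs; the gripper's body (78 mm by 193 mm) begins 47 mm behind the grasp point.
Start: joints at [-57.175, 20.546, 0.682, 0, -70.136, -16.507], TCP at [0.19, -0.648, 0.227] pointing down, gripper open.
Joint ranges: [-176.03, 176.03], [-82.01, 121.73], [-58.28, 71.71], [-173.87, 95.51], [-174.79, -0.11], [-173.66, 173.66]. Speed limits (degrees/s): [136.94, 136.94, 172.46, 180, 180, 180].

INTERFACE

Orientations are given as [roll, pitch, yaw] about the fixed x, y, z axes, in that order (R = Rz(yaw) Ry(pitch) Rx(roll)).
In Python, from plant import ctrl gives the robot as it stands. The module is installed in compiled form; this text tells all that it offers.
- The arm moves only by the tool arm_command, never from a script. Its argument "targets" is a list that holds one entry, the list of rows, each a list of 7 numbers: the turn, a rotation vector about the world's x, y, z in rad, then the shift along the world's x, y, z in cm, then the opening, from 0 (shut) to 1 (fully open). A call has 1 to 8 rows; each row is the pose to reach, as a shift and turn from the pose commanded when the call began; what a row does not reach only later rows make up. A row lasts 1/12 s, in which the tool goes at most 41.7 mm and 7.16 degrees, less where a joint would pass 70% of its speed; a pose out of reach is approached as far as the arm can. A call with a gripper value outside its range is refused whole. The fingers move at their own pace and stop on an object; the grip force is fixed at half the most. Time passes only in rows, so rows that repeat a pose let the fingers close. It gives the time, the measured TCP pose, the force and the opening at its end, in the units of the state.
- ctrl.get_obs(): the state, without advancing time (a new reading comes with each control period).
- ctrl.snapshot(name): name is "scene" or "top"; returns the picture (384x512x3 uint8, blue, green, red); there is no depth.
- ctrl.camera_model(name): a dict with "K" (3x3 intrinsics, pixels), "distortion" ([k1, k2, p1, p2, k3] as OpenCV has them; the pictures are not rectified), "xyz" and "rotation" of the camera in the world. Camera axes: x right, y up, looking along -z (the intrinsics and any distortion apply to the point x, -y, -z); pixel columns grow to the right and rows downward; lengths in m; the calibration is good to about 2 mm. A picture is of the moment at which its call begins. camera_model takes no time and is no camera call.
- ctrl.close_job(): hands the job in, once; it reports no verdict.
The state is a dict: "clock": time; "joint_pos": joint angles; "qvel": joint speeds; "tau": joint torques, N m; "tool_pos": TCP position; "orientation": TCP orientation; "force": force on the tool from outside, world axes, zero at the start; "moment": the same for the moment, N m; "opening": finger opening in m.
Only numpy, scipy, OpenCV 4.12 (cv2) and the standard library are available. Lean on these libraries where they do the work, as an engineer would, in place of code of your own. Each camera call takes 0.05 s, during which the arm holds its last target. There are 200 camera calls.

## Working session

There is one attempt and no reset: what is moved stays moved. The work goes in short steps, Python scripts to look and compute and a tool call to move; the robot and the scene stay as the last step left them, time stands still between calls to the robot, and variables do not carry over. Pictures are saved under pics/ and viewed, about 12 in all and at most 16, crops included, and the job is handed in when it is done.

Besides the shell and the picture viewer there is one more tool, called after "Call:" as name(argument=value, ...) on one line, values as JSON. arm_command: Moves the arm, as the interface text tells. Its arguments: {"type":"object","properties":{"targets":{"type":"array","items":{"type":"array","items":{"type":"array","items":{"type":"number"}}}}},"required":["targets"]}

```bash
mkdir -p pics; cat > h.py <<'E'
import numpy as np, cv2
from plant import ctrl
def ray(name,px):
    m=ctrl.camera_model(name);K=np.array(m["K"],float);d=np.array(m["distortion"],float)
    u=cv2.undistortPoints(np.array(px,float).reshape(-1,1,2),K,d).reshape(-1,2)
    v=np.c_[u[:,0],-u[:,1],-np.ones(len(u))]
    R=np.array(m["rotation"],float)
    if R.shape!=(3,3):
        from scipy.spatial.transform import Rotation
        R=Rotation.from_euler('xyz',R,degrees=True).as_matrix()
    return np.array(m["xyz"],float),v@R.T
def onz(name,px,z):
    o,v=ray(name,px);return o+v*((z-o[2])/v[:,2])[:,None]
def proj(name,P):
    m=ctrl.camera_model(name);K=np.array(m["K"],float);d=np.array(m["distortion"],float)
    R=np.array(m["rotation"],float);c=(np.array(P,float).reshape(-1,3)-np.array(m["xyz"]))@R
    c=c*[1,-1,-1];return cv2.projectPoints(c.reshape(-1,1,3),np.zeros(3),np.zeros(3),K,d)[0].reshape(-1,2)
def snap(name,f,crop=None,s=1.5):
    im=ctrl.snapshot(name);cv2.imwrite('pics/'+f+'_raw.png',im)
    c=im if crop is None else im[crop[1]:crop[3],crop[0]:crop[2]]
    cv2.imwrite('pics/'+f+'.png',cv2.resize(c,None,fx=s,fy=s,interpolation=cv2.INTER_CUBIC));return im
E
python3 - <<'E'
from h import *
for n in("scene","top"):
    print(ctrl.camera_model(n));snap(n,n+"0")
print(ctrl.get_obs())
E
```

```text
{'K': array([[392.64789467,   0.        , 250.4758298 ],
       [  0.        , 392.64789467, 192.89621071],
       [  0.        ,   0.        ,   1.        ]]), 'distortion': array([-0.05845041,  0.        ,  0.        ,  0.        ,  0.        ]), 'xyz': array([ 1.28252633, -0.63056913,  0.86344817]), 'rotation': array([56.80326335,  1.22431375, 48.18516475])}
{'K': array([[497.39340692,   0.        , 257.07122069],
       [  0.        , 497.39340692, 191.12467449],
       [  0.        ,   0.        ,   1.        ]]), 'distortion': array([0.01287027, 0.        , 0.        , 0.        , 0.        ]), 'xyz': array([0.27886525, 0.05933109, 1.57408662]), 'rotation': array([ 10.3640215 ,  -1.00206265, -90.00326423])}
{'clock': 0.1, 'joint_pos': array([-5.71767324e+01,  2.05861078e+01,  6.38651410e-01, -1.60256233e-02,
       -7.01356568e+01, -1.65092849e+01]), 'qvel': array([ 0.03721364, -0.1497256 ,  0.10233878,  0.04053711,  0.1071359 ,
       -0.02496455]), 'tau': array([-3.03389599e-03, -5.84162772e+01,  2.93748629e+01,  7.01565385e+00,
        1.01312526e-02, -7.38019548e-05]), 'tool_pos': array([ 0.18947641, -0.64740652,  0.22573274]), 'orientation': array([ 1.79916032e+02, -9.17539944e-03, -1.63691467e+02]), 'force': array([ 0.69285835, -0.22135015,  0.2334922 ]), 'moment': array([ 0.02668484,  0.0268369 , -0.00732056]), 'opening': 0.08745419768833611}
```

View pics/top0.png

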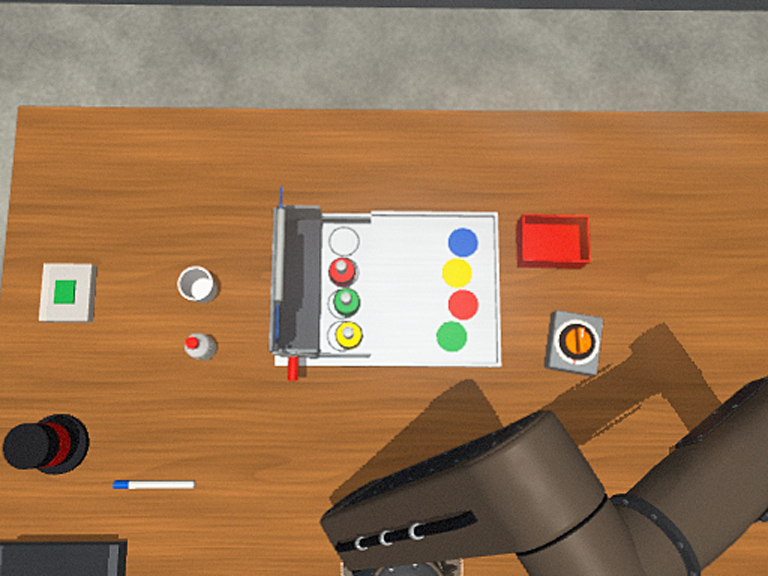

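View pics/scene0.png

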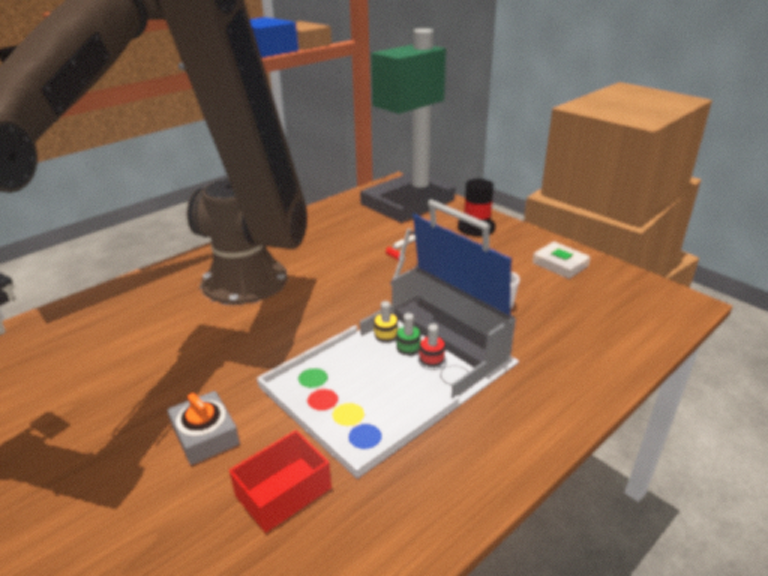

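```bash
python3 - <<'E'
s=open('h.py').read()
s=s.replace('    R=np.array(m["rotation"],float);c=','    R=Rotation.from_euler("xyz",m["rotation"],degrees=True).as_matrix();c=').replace("import numpy as np, cv2","import numpy as np, cv2\nfrom scipy.spatial.transform import Rotation").replace("        from scipy.spatial.transform import Rotation\n","")
s+='''
HUE=dict(red=(174,6),yellow=(24,34),blue=(105,125),green=(50,80))
def blobs(im,c,amin=30,S=120,V=60):
    h=cv2.cvtColor(im,cv2.COLOR_BGR2HSV);a,b=HUE[c];H=h[...,0]
    m=((H>=a)&(H<=b)) if a<b else ((H>=a)|(H<=b))
    m=(m&(h[...,1]>S)&(h[...,2]>V)).astype(np.uint8)
    n,l,st,ce=cv2.connectedComponentsWithStats(m)
    return [(st[i][4],ce[i].round(1),st[i][:4],l==i) for i in range(1,n) if st[i][4]>=amin]
'''
open('h.py','w').write(s)
E
python3 - <<'E'
from h import *
T=cv2.imread('pics/top0_raw.png');S=cv2.imread('pics/scene0_raw.png')
for c in HUE:
  for n,im in(("top",T),("scene",S)):
    for a,ce,bb,_ in blobs(im,c): print(c,n,a,ce,bb,onz(n,ce,.008)[0].round(4)[:2],onz(n,ce,.05)[0].round(4)[:2])
print('right corners',onz("top",np.array([[498,213],[500.5,366]])/1.5,.026).round(4))
E
```

```text
red top 1640 [367.8 160.6] [344 143  50  36] [ 0.6673 -0.3278] [ 0.6568 -0.3174]
red top 158 [227.4 180.5] [219 172  17  18] [0.5997 0.1272] [0.5911 0.1254]
red top 302 [308.3 202.8] [299 194  20  19] [ 0.5279 -0.1317] [ 0.5213 -0.1266]
red top 55 [127.3 228.1] [123 225   9   8] [0.446  0.4396] [0.4415 0.4294]
red top 108 [194.9 245.4] [192 238   7  16] [0.392  0.2266] [0.3889 0.2221]
red top 221 [ 39.7 296.1] [ 26 282  21  30] [0.2377 0.6952] [0.2388 0.6781]
red scene 184 [318.8 139.4] [309 133  19  14] [0.1677 0.8009] [0.2224 0.7306]
red scene 56 [261.7 168.2] [257 165  10   9] [0.1819 0.3957] [0.236  0.3453]
red scene 195 [287.8 233.9] [280 225  17  18] [0.5752 0.1492] [0.6099 0.1109]
red scene 207 [214.7 266. ] [205 260  20  13] [ 0.5285 -0.13  ] [ 0.5655 -0.1546]
red scene 2830 [187.1 319.6] [153 287  68  68] [ 0.6419 -0.3109] [ 0.6734 -0.3266]
yellow top 297 [304.2 181.5] [295 172  19  20] [ 0.5973 -0.1198] [ 0.5887 -0.1149]
yellow top 176 [232.2 223.1] [224 215  17  17] [0.4623 0.1106] [0.4574 0.1092]
yellow scene 51 [257.  213.8] [251 210  13   7] [0.417  0.1514] [0.4595 0.11
[... 414 characters left out ...]
1947 [309.3 176.1] [277 144  62  64] [0.3711 0.4948] [0.4159 0.4396]
blue scene 234 [242.9 290.6] [233 284  21  15] [ 0.6653 -0.1323] [ 0.6956 -0.1568]
green top 201 [ 42.7 194.1] [ 36 187  14  15] [0.5536 0.7107] [0.5462 0.6933]
green top 138 [230.6 200.7] [223 193  16  16] [0.534  0.1163] [0.5272 0.1148]
green top 302 [300.8 223.9] [291 215  20  19] [ 0.4602 -0.1066] [ 0.4554 -0.1022]
green scene 31 [374.3 169.1] [370 167  10   5] [0.5274 0.7443] [0.5645 0.6768]
green scene 44 [272.2 222.5] [265 219  14   7] [0.4928 0.1553] [0.5316 0.1167]
green scene 133 [208.  251.5] [200 247  17  10] [ 0.4599 -0.1049] [ 0.5003 -0.1307]
right corners [[ 0.7241 -0.2098  0.026 ]
 [ 0.3955 -0.2061  0.026 ]]
```

```bash
python3 - <<'E'
import cv2
T=cv2.imread('pics/top0_raw.png')
cv2.imwrite('pics/topc.png',cv2.resize(T[130:260,175:415],None,fx=3.3,fy=3.3,interpolation=cv2.INTER_CUBIC))
E
```

```text
(no output)
```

View pics/topc.png

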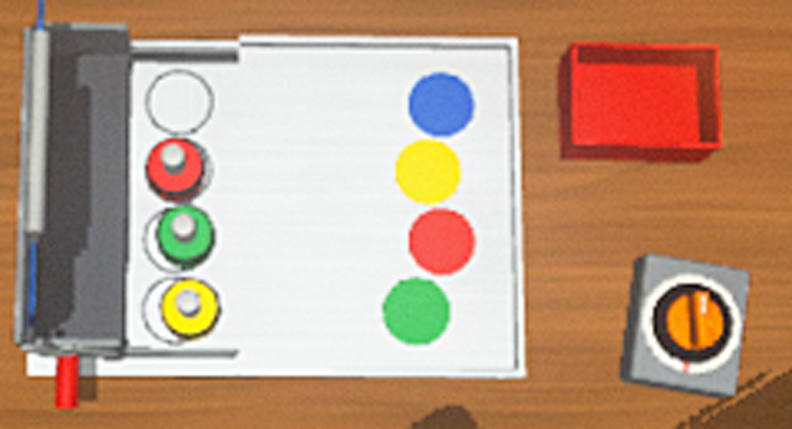

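```bash
python3 - <<'E'
from h import *
p=np.array([[173,156],[184,226],[189,301]])/3.3+[175,130]
print(onz("top",p,.1).round(4))
for c,px in(("red",[227.4,180.5]),("green",[230.6,200.7]),("yellow",[232.2,223.1])): print(c,onz("top",[px],.052).round(4))
# scene handle tops px (from view)/1.5
print(onz("scene",np.array([[432.5,326],[408.5,316],[385.5,304]])/1.5,.1).round(4))
p=np.array([[62,382]])/3.3+[175,130]; print('stay knob',onz("top",p,.158))
t=np.array([[636,254],[749,269],[738,397],[622,382],[694,321],[702,295],[686,367]])/3.3+[175,130]
print('timer',onz("top",t[:4],.05).round(4),onz("top",t[4:],.095).round(4),onz("top",t[6:],.055))
E
```

```text
[[0.5908 0.1232 0.1   ]
 [0.5258 0.1125 0.1   ]
 [0.4572 0.1074 0.1   ]]
red [[0.5907 0.1253 0.052 ]]
green [[0.5269 0.1147 0.052 ]]
yellow [[0.4572 0.1091 0.052 ]]
[[0.5941 0.1278 0.1   ]
 [0.5321 0.1161 0.1   ]
 [0.4627 0.1109 0.1   ]]
stay knob [[0.38012498 0.2137004  0.158     ]]
timer [[ 0.5087 -0.3113  0.05  ]
 [ 0.4947 -0.4173  0.05  ]
 [ 0.3749 -0.4007  0.05  ]
 [ 0.3885 -0.2934  0.05  ]] [[ 0.4406 -0.3506  0.095 ]
 [ 0.4643 -0.359   0.095 ]
 [ 0.3989 -0.3414  0.095 ]] [[ 0.40213872 -0.35224161  0.055     ]]
```

Call:
arm_command(targets=[[[0,0,0,0,0,3,1],[0,0,0.3,13,25,3,1],[0,0,0.64,25,50,3,0.6],[0,0,0.64,25,50,3,0.6],[0,0,0.64,25,50,3,0.6],[0,0,0.96,32,65,3,0.5],[0,0,1.286,38,72,3,0.5],[0,0,1.286,38,72,3,0.5]]])

```text
clock: 0.77
tool_pos: [0.3225, -0.3862, 0.2564]
orientation: [180.0, 0.0, -113.2]
force: [1.5, 0.1, 0.4]
opening: 0.0531
```

Call:
arm_command(targets=[[[0,0,0.4,13,25,0,0.5],[0,0,0.4,13,25,0,0.5],[0,0,0.4,20,40,0,0.5],[0,0,0.4,20,40,0,0.5],[0,0,0.4,20,40,0,0.5],[0,0,0.4,20,40,0,0.5],[0,0,0.4,20,40,0,0.5],[0,0,0.4,20,40,0,0.5]]])

```text
clock: 1.43
tool_pos: [0.472, -0.088, 0.2567]
orientation: [-180.0, 0.0, -90.6]
force: [1.5, -0.5, -0.1]
opening: 0.0439
```

Call:
arm_command(targets=[[[0,0,0,0,0,0,0.5],[0,0,0,0,0,0,0.5],[0,0,0,0,0,0,0.5],[0,0,0,0,0,0,0.5],[0,0,0,0,0,0,0.5],[0,0,0,0,0,0,0.5]]])

```text
clock: 1.93
tool_pos: [0.4714, -0.0912, 0.2566]
orientation: [-180.0, 0.0, -90.7]
force: [-0.5, -0.3, 0.7]
opening: 0.0438
```

Call:
arm_command(targets=[[[0,0,0,6,11,0,0.5],[0,0,0,12.1,21.7,-2,0.5],[0,0,0,12.1,21.7,-4,0.5],[0,0,0,12.1,21.7,-8,0.5],[0,0,0,12.1,21.7,-12.5,0.5],[0,0,0,12.1,21.7,-12.5,0.5],[0,0,0,12.1,21.7,-12.5,0.5],[0,0,0,12.1,21.7,-12.5,0.5]]])

```text
clock: 2.6
tool_pos: [0.5919, 0.1283, 0.1248]
orientation: [179.6, -0.2, -90.6]
force: [0.3, -0.1, -1.1]
opening: 0.0437
```

```bash
python3 - <<'E'
from h import *
o=ctrl.get_obs();print(o['tool_pos'],o['orientation'],o['force'])
im=snap("scene","s1",(230,100,380,260),3.5)
im=snap("top","t1",(175,130,415,260),2)
E
```

```text
[0.59187307 0.1282518  0.12483787] [ 1.79583400e+02 -1.70847385e-01 -9.06376667e+01] [ 0.3238728  -0.07490207 -1.11604857]
```

View pics/s1.png

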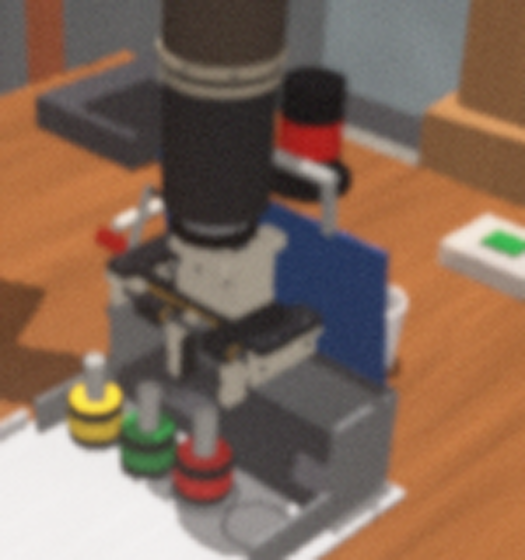

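Call:
arm_command(targets=[[[0,0,0,0,-0.2,-2,0.5],[0,0,0,0,-0.2,-4,0.5],[0,0,0,0,-0.2,-5.5,0.5],[0,0,0,0,-0.2,-6.6,0.5],[0,0,0,0,-0.2,-6.6,0.5],[0,0,0,0,-0.2,-6.6,0.5]]])

```text
clock: 3.2
tool_pos: [0.5931, 0.1241, 0.0665]
orientation: [-180.0, 0.0, -90.7]
force: [-0.3, 0.1, 0.9]
opening: 0.0437
```

Call:
arm_command(targets=[[[0,0,0,0,0,0,0.3],[0,0,0,0,0,0,0.2],[0,0,0,0,0,0,0.15],[0,0,0,0,0,0,0.15],[0,0,0,0,0,0,0.15],[0,0,0,0,0,0,0.15],[0,0,0,0,0,0,0.15],[0,0,0,0,0,0,0.15]]])

```text
clock: 3.87
tool_pos: [0.5933, 0.1251, 0.0664]
orientation: [-179.9, 0.0, -90.6]
force: [-1.3, 0.3, 5.8]
opening: 0.0214
```

```bash
python3 - <<'E'
from h import *
im=snap("top","t2",(200,150,280,250),6)
E
```

```text
(no output)
```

View pics/t2.png

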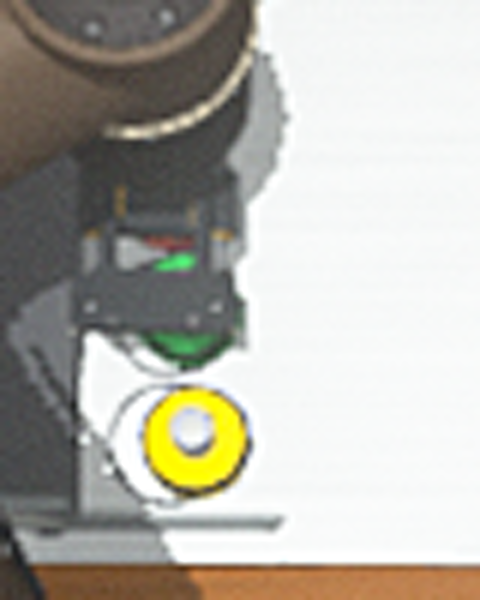

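Call:
arm_command(targets=[[[0,0,0,0,0,0,0.45],[0,0,0,0,0,0,0.45],[0,0,0,0,0.1,-0.8,0.45],[0,0,0,0,0.1,-0.8,0.45],[0,0,0,0,0.1,-0.8,0.15],[0,0,0,0,0.1,-0.8,0.15],[0,0,0,0,0.1,-0.8,0.15],[0,0,0,0,0.1,-0.8,0.15]]])

```text
clock: 4.58
tool_pos: [0.5928, 0.1259, 0.0575]
orientation: [180.0, 0.0, -90.6]
force: [0.1, 0.2, -1.3]
opening: 0.0214
```

Call:
arm_command(targets=[[[0,0,0,0,0,0,0.15],[0,0,0,0,0,0,0.15],[0,0,0,0,-0.5,0,0.15],[0,0,0,0,-1.5,0,0.15],[0,0,0,0,-2.5,0,0.15],[0,0,0,0,-3.5,0,0.15],[0,0,0,0,-4,0,0.15],[0,0,0,0,-4,0,0.15]]])

```text
clock: 5.25
tool_pos: [0.5924, 0.084, 0.0575]
orientation: [180.0, -0.0, -90.7]
force: [-0.2, 1.1, -2.2]
opening: 0.021
```

```bash
python3 - <<'E'
from h import *
print(ctrl.get_obs()['moment'])
im=snap("scene","s3",(230,150,330,260),5)
E
```

```text
[-0.07071455  0.17986938 -0.01218048]
```

View pics/s3.png

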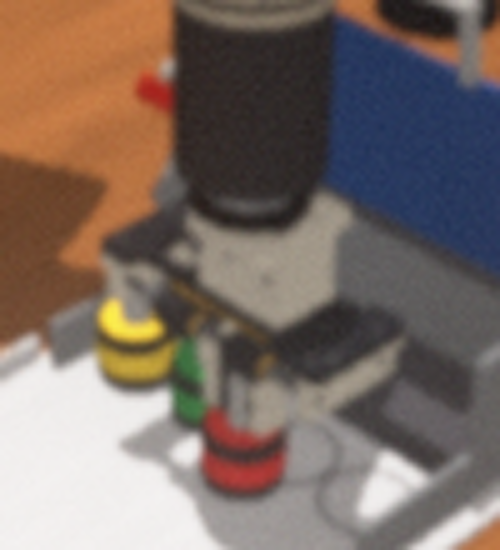

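Call:
arm_command(targets=[[[0,0,0,0,-0.7,0,0.15],[0,0,0,0,-2,0,0.15],[0,0,0,0,-3.5,0,0.15],[0,0,0,0,-5,0,0.15],[0,0,0,-0.6,-6.5,0,0.15],[0,0,0,-1.2,-8,0,0.15],[0,0,0,-1.8,-9.5,0,0.15],[0,0,0,-2.3,-10.5,0,0.15]]])

```text
clock: 5.97
tool_pos: [0.5684, -0.0214, 0.0575]
orientation: [180.0, -0.0, -90.7]
force: [0.6, -0.4, -3.1]
opening: 0.021
```

Call:
arm_command(targets=[[[0,0,0,-0.5,-1.3,0,0.15],[0,0,0,-1.2,-3,0,0.15],[0,0,0,-1.9,-4.7,0,0.15],[0,0,0,-2.6,-6.5,0,0.15],[0,0,0,-3.2,-8,0,0.15],[0,0,0,-3.6,-9,0,0.15],[0,0,0,-3.8,-9.5,0,0.15],[0,0,0,-3.8,-9.5,0,0.15]]])

```text
clock: 6.63
tool_pos: [0.5311, -0.1151, 0.0575]
orientation: [180.0, 0.0, -90.7]
force: [0.1, 0.4, -3.3]
opening: 0.0215
```

```bash
python3 - <<'E'
from h import *
o=ctrl.get_obs();print(o['tool_pos'],o['force'])
im=snap("scene","s4",(180,200,300,300),5)
for a,ce,bb,_ in blobs(im,"red"): print(a,ce,bb,onz("scene",ce,.03)[0].round(4))
E
```

```text
[ 0.53109401 -0.11513978  0.05753147] [ 0.06601973  0.35491994 -3.29052925]
1143 [145.4  29.7] [122  15  49  30] [-3.0448  1.6065  0.03  ]
185 [318.9 139.4] [309 133  19  14] [0.1967 0.7644 0.03  ]
55 [261.6 168.2] [257 165  10   9] [0.2099 0.369  0.03  ]
58 [215.3 256. ] [211 251  13   9] [ 0.5136 -0.1143  0.03  ]
209 [215.5 265.9] [205 259  23  14] [ 0.5492 -0.1409  0.03  ]
2830 [187.1 319.6] [153 287  68  68] [ 0.6584 -0.3191  0.03  ]
```

View pics/s4.png

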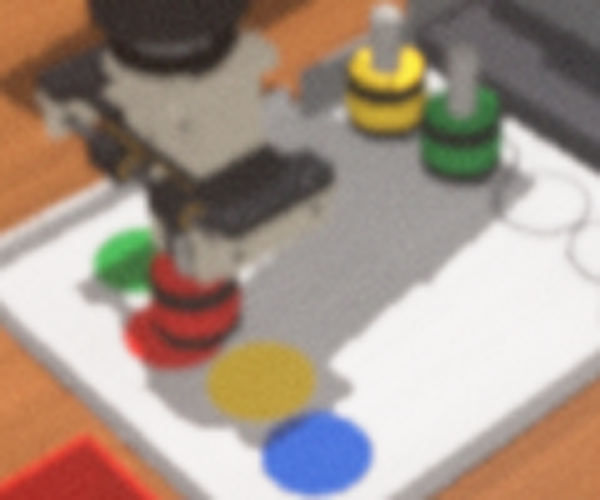

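Call:
arm_command(targets=[[[0,0,0,-0.15,-0.8,0,0.15],[0,0,0,-0.3,-1.6,0,0.15],[0,0,0,-0.3,-1.6,0,0.15],[0,0,0,-0.3,-1.6,0,0.15],[0,0,0,-0.3,-1.6,0,0.45],[0,0,0,-0.3,-1.6,0,0.45],[0,0,0,-0.3,-1.6,0,0.45],[0,0,0,-0.3,-1.6,0,0.45]]])

```text
clock: 7.35
tool_pos: [0.5292, -0.13, 0.0579]
orientation: [-180.0, -0.0, -90.6]
force: [-0.2, 0.3, 0.1]
opening: 0.0384
```

Call:
arm_command(targets=[[[0,0,0,0,0,1,0.45],[0,0,0,0,0,3,0.45],[0,0,0,0,0,6,0.45],[0,0,0,0,3,9,0.45],[0,0,0,0,7,9,0.45],[0,0,0,0,11,9,0.45],[0,0,0,0,15,9,0.45],[0,0,0,0,18,9,0.45]]])

```text
clock: 8.02
tool_pos: [0.5289, 0.0524, 0.1491]
orientation: [-179.9, 0.1, -90.6]
force: [1.0, 0.0, -0.3]
opening: 0.0396
```

```bash
cat >> h.py <<'E'
def housing(view,c,im,near):
    """centre of the coloured top (z .052) from the largest colour blob near a point; and bottom estimate"""
    q=proj(view,[[near[0],near[1],.052]])[0]
    b=min(blobs(im,c,15),key=lambda b:np.hypot(*(b[1]-q)))
    return b[0],b[1],b[2],onz(view,b[1],.052)[0][:2].round(4),onz(view,b[1],.04)[0][:2].round(4)
E
python3 - <<'E'
from h import *
print(ctrl.get_obs()['tool_pos'])
a=ctrl.snapshot("top");cv2.imwrite('pics/a5.png',a)
b=ctrl.snapshot("scene");cv2.imwrite('pics/b5.png',b)
for c,p in(("red",(.528,-.131)),("green",(.53,.115)),("yellow",(.46,.109))):
  for n,im in(("top",a),("scene",b)): print(c,n,housing(n,c,im,p))
A=cv2.resize(a[130:260,200:350],None,fx=3,fy=3);B=cv2.resize(b[200:300,170:290],None,fx=3.9,fy=3.9)
cv2.imwrite('pics/ab5.png',cv2.resize(np.hstack([cv2.resize(A,(450,390)),B[:390]]),None,fx=.85,fy=.85))
E
```

```text
[0.52888279 0.05243053 0.14909025]
red top (np.int32(193), array([308.3, 202.7]), array([299, 193,  19,  20], dtype=int32), array([ 0.5213, -0.1263]), array([ 0.5232, -0.1278]))
red scene (np.int32(115), array([213.7, 256.7]), array([206, 251,  16,  11], dtype=int32), array([ 0.5331, -0.1334]), array([ 0.522, -0.126]))
green top (np.int32(62), array([231.5, 203.8]), array([224, 197,  14,  11], dtype=int32), array([0.5172, 0.1118]), array([0.519 , 0.1122]))
green scene (np.int32(46), array([203.6, 250.9]), array([200, 247,   9,   9], dtype=int32), array([ 0.4906, -0.1403]), array([ 0.4789, -0.133 ]))
yellow top (np.int32(153), array([231.1, 223.8]), array([224, 215,  16,  18], dtype=int32), array([0.455 , 0.1125]), array([0.4564, 0.1129]))
yellow scene (np.int32(51), array([257. , 213.9]), array([250, 210,  14,   8], dtype=int32), array([0.4619, 0.1108]), array([0.4498, 0.1218]))
```

View pics/ab5.png

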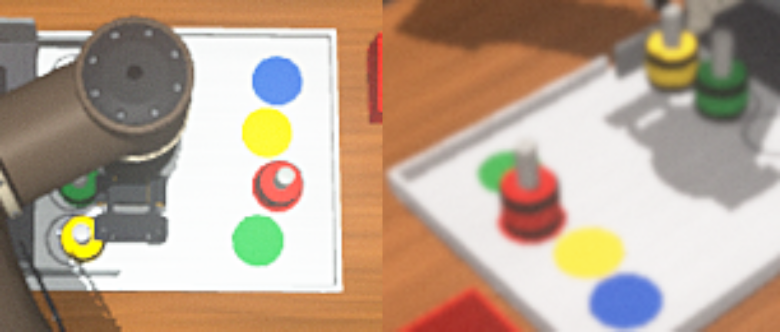

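Call:
arm_command(targets=[[[0,0,0,0,3,0,0.48],[0,0,0,0,6.2,0,0.48],[0,0,0,0,6.2,-2,0.48],[0,0,0,0,6.2,-5,0.48],[0,0,0,0,6.2,-7,0.48],[0,0,0,0,6.2,-8.9,0.48],[0,0,0,0,6.2,-8.9,0.48],[0,0,0,0,6.2,-8.9,0.48]]])

```text
clock: 8.78
tool_pos: [0.5285, 0.1113, 0.0586]
orientation: [179.9, -0.1, -90.6]
force: [0.1, 0.4, 0.2]
opening: 0.0418
```

Call:
arm_command(targets=[[[0,0,0,0,0,0,0.48],[0,0,0,0,0,0,0.3],[0,0,0,0,0,0,0.15],[0,0,0,0,0,0,0.15],[0,0,0,0,0,0,0.15],[0,0,0,0,0,0,0.15],[0,0,0,0,0,0,0.15],[0,0,0,0,0,0,0.15]]])

```text
clock: 9.45
tool_pos: [0.5293, 0.1121, 0.0594]
orientation: [-179.9, 0.0, -90.6]
force: [-1.3, 0.2, 6.8]
opening: 0.0213
```

Call:
arm_command(targets=[[[0,0,0,0,-0.5,0,0.15],[0,0,0,0,-1.7,0,0.15],[0,0,0,0,-3.2,0,0.15],[0,0,0,0,-4.7,0,0.15],[0,0,0,0,-6.2,0,0.15],[0,0,0,0,-7.7,0,0.15],[0,0,0,-0.5,-9,0,0.15],[0,0,0,-1.2,-10.2,0,0.15]]])

```text
clock: 10.12
tool_pos: [0.5184, 0.0093, 0.0594]
orientation: [-179.8, 0.0, -90.6]
force: [2.3, 2.0, 7.0]
opening: 0.0212
```

Call:
arm_command(targets=[[[0,0,0,-0.8,-1.1,0,0.15],[0,0,0,-1.7,-2.4,0,0.15],[0,0,0,-2.6,-3.9,0,0.15],[0,0,0,-3.5,-5.4,0,0.15],[0,0,0,-4.4,-6.9,0,0.15],[0,0,0,-5.1,-8.4,0,0.15],[0,0,0,-5.6,-9.9,0,0.15],[0,0,0,-5.7,-10.5,0,0.15]]])

```text
clock: 10.78
tool_pos: [0.4596, -0.0965, 0.0594]
orientation: [-179.9, 0.0, -90.7]
force: [0.7, 2.8, 7.6]
opening: 0.0215
```

Call:
arm_command(targets=[[[0,0,0,0,-0.6,0,0.15],[0,0,0,0,-1.2,0,0.15],[0,0,0,0,-1.2,0,0.15],[0,0,0,0,-1.2,0,0.15],[0,0,0,0,-1.2,0,0.45],[0,0,0,0,-1.2,0,0.45],[0,0,0,0,-1.2,0,0.45],[0,0,0,0,-1.2,0,0.45]]])

```text
clock: 11.45
tool_pos: [0.4592, -0.1073, 0.0582]
orientation: [180.0, -0.0, -90.6]
force: [-0.1, -0.2, 0.2]
opening: 0.0382
```

Call:
arm_command(targets=[[[0,0,0,0,0,1,0.45],[0,0,0,0,0,3,0.45],[0,0,0,0,0,6,0.45],[0,0,0,0,3,9,0.45],[0,0,0,0,7,9,0.45],[0,0,0,6,10,9,0.45],[0,0,0,9,10,9,0.45],[0,0,0,9,10,9,0.45]]])

```text
clock: 12.12
tool_pos: [0.5543, -0.0047, 0.1489]
orientation: [-179.8, -0.0, -90.4]
force: [2.1, 1.0, -0.2]
opening: 0.0398
```

```bash
python3 - <<'E'
from h import *
print(ctrl.get_obs()['tool_pos'])
a=ctrl.snapshot("top");cv2.imwrite('pics/a6.png',a)
b=ctrl.snapshot("scene");cv2.imwrite('pics/b6.png',b)
for c,p in(("red",(.528,-.131)),("green",(.46,-.107)),("yellow",(.46,.109))):
  for n,im in(("top",a),("scene",b)): print(c,n,housing(n,c,im,p))
A=cv2.resize(a[130:260,200:350],None,fx=3,fy=3);B=cv2.resize(b[200:300,170:290],None,fx=3.9,fy=3.9)
cv2.imwrite('pics/ab6.png',cv2.resize(np.hstack([cv2.resize(A,(450,390)),B[:390]]),None,fx=.85,fy=.85))
E
```

```text
[ 0.5543333  -0.00470835  0.14889297]
red top (np.int32(200), array([308.2, 202.8]), array([299, 193,  19,  20], dtype=int32), array([ 0.5209, -0.126 ]), array([ 0.5228, -0.1275]))
red scene (np.int32(285), array([214.1, 262.5]), array([205, 251,  20,  22], dtype=int32), array([ 0.5542, -0.148 ]), array([ 0.5434, -0.1408]))
green top (np.int32(167), array([300.9, 224. ]), array([291, 215,  20,  19], dtype=int32), array([ 0.4548, -0.1022]), array([ 0.4562, -0.1035]))
green scene (np.int32(24), array([203. , 242.8]), array([200, 239,   8,   7], dtype=int32), array([ 0.4581, -0.1188]), array([ 0.4459, -0.1113]))
yellow top (np.int32(79), array([236.3, 222.8]), array([232, 215,   9,  16], dtype=int32), array([0.4581, 0.0965]), array([0.4595, 0.0968]))
yellow scene (np.int32(221), array([231.8, 275.8]), array([222, 269,  20,  14], dtype=int32), array([ 0.6327, -0.1443]), array([ 0.6231, -0.1371]))
```

View pics/ab6.png

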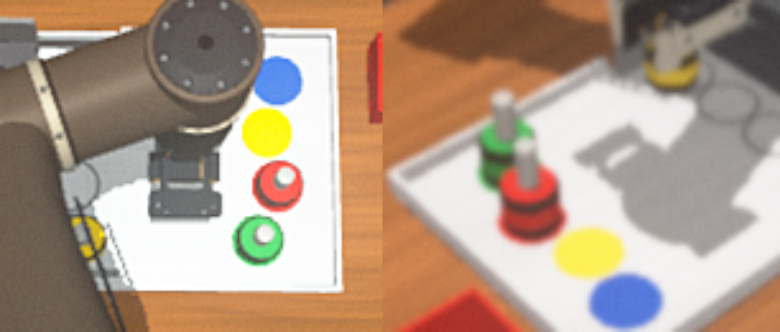

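Call:
arm_command(targets=[[[0,0,0,-3,3.5,0,0.48],[0,0,0,-6,7,0,0.48],[0,0,0,-9.5,10.5,0,0.48],[0,0,0,-9.5,11.3,0,0.48],[0,0,0,-9.5,11.3,0,0.48],[0,0,0,-9.5,11.3,0,0.48]]])

```text
clock: 12.72
tool_pos: [0.4537, 0.1064, 0.1487]
orientation: [-180.0, 0.0, -90.5]
force: [0.2, -0.8, 0.1]
opening: 0.042
```

```bash
python3 - <<'E'
from h import *
print(ctrl.get_obs()['tool_pos'])
b=ctrl.snapshot("scene");S=cv2.imread('pics/scene0_raw.png')
for im in(S,b):
  for x in blobs(im,"yellow",15,90,50): print(x[:3])
cv2.imwrite('pics/y7.png',cv2.resize(np.hstack([S[180:250,220:300],b[180:250,220:300]]),None,fx=4.5,fy=4.5))
E
```

```text
[0.45368862 0.10642912 0.1487437 ]
(np.int32(51), array([257. , 213.8]), array([251, 210,  13,   7], dtype=int32))
(np.int32(251), array([231.8, 275.9]), array([222, 269,  21,  15], dtype=int32))
(np.int32(252), array([231.8, 275.9]), array([222, 269,  21,  15], dtype=int32))
```

View pics/y7.png

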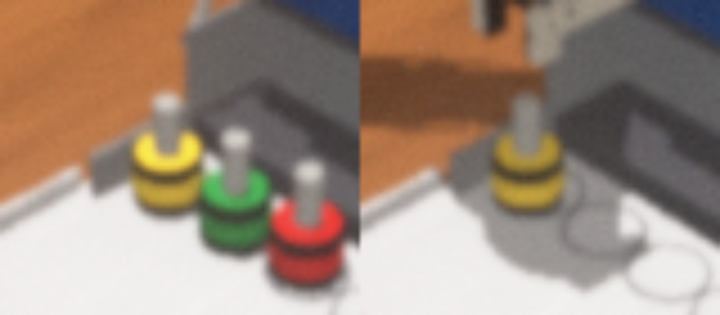

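Call:
arm_command(targets=[[[0,0,0,0.5,0.3,-1,0.48],[0,0,0,0.5,0.3,-3,0.48],[0,0,0,0.5,0.3,-5,0.48],[0,0,0,0.5,0.3,-7,0.48],[0,0,0,0.5,0.3,-9,0.48],[0,0,0,0.5,0.3,-9,0.48],[0,0,0,0.5,0.3,-9,0.48],[0,0,0,0.5,0.3,-9,0.48]]])

```text
clock: 13.43
tool_pos: [0.4605, 0.1085, 0.0589]
orientation: [-180.0, -0.0, -90.7]
force: [0.5, 0.9, 1.1]
opening: 0.0423
```

Call:
arm_command(targets=[[[0,0,0,0,0,0,0.48],[0,0,0,0,0,0,0.3],[0,0,0,0,0,0,0.15],[0,0,0,0,0,0,0.15],[0,0,0,0,0,0,0.15],[0,0,0,0,0,0,0.15],[0,0,0,0,0,0,0.15],[0,0,0,0,0,0,0.15]]])

```text
clock: 14.1
tool_pos: [0.46, 0.109, 0.059]
orientation: [-180.0, 0.0, -90.6]
force: [-1.4, 0.7, 4.7]
opening: 0.0213
```

Call:
arm_command(targets=[[[0,0,0,0,-0.5,0,0.15],[0,0,0,0,-1.7,0,0.15],[0,0,0,0,-3.2,0,0.15],[0,0,0,0.3,-4.7,0,0.15],[0,0,0,1.2,-6,0,0.15],[0,0,0,2.4,-7,0,0.15],[0,0,0,3.7,-7.8,0,0.15],[0,0,0,5,-8.6,0,0.15]]])

```text
clock: 14.77
tool_pos: [0.5099, 0.0216, 0.059]
orientation: [180.0, 0.0, -90.6]
force: [-2.7, 3.4, 8.3]
opening: 0.0214
```

Call:
arm_command(targets=[[[0,0,0,1.3,-0.8,0,0.15],[0,0,0,2.6,-1.6,0,0.15],[0,0,0,3.9,-2.4,0,0.15],[0,0,0,5.2,-3.2,0,0.15],[0,0,0,6.4,-4.1,0,0.15],[0,0,0,7.4,-5.1,0,0.15],[0,0,0,8.2,-6.3,0,0.15],[0,0,0,8.6,-7.5,0,0.15]]])

```text
clock: 15.43
tool_pos: [0.597, -0.053, 0.0591]
orientation: [-179.9, 0.0, -90.6]
force: [-0.6, 2.8, 8.0]
opening: 0.0214
```

Call:
arm_command(targets=[[[0,0,0,0.1,-1.3,0,0.15],[0,0,0,0.1,-2.7,0,0.15],[0,0,0,0.1,-4.1,0,0.15],[0,0,0,0.1,-5.3,0,0.15],[0,0,0,0.1,-6,0,0.15],[0,0,0,0.1,-6.5,0,0.15],[0,0,0,0.1,-6.5,0,0.15],[0,0,0,0.1,-6.5,0,0.15]]])

```text
clock: 16.1
tool_pos: [0.5969, -0.1187, 0.0591]
orientation: [-180.0, -0.0, -90.7]
force: [-0.3, -3.3, 5.2]
opening: 0.0214
```

Call:
arm_command(targets=[[[0,0,0,0,0,0,0.15],[0,0,0,0,0,0,0.45],[0,0,0,0,0,0,0.45],[0,0,0,0,0,0,0.45],[0,0,0,0,0,1,0.45],[0,0,0,0,0,3,0.45],[0,0,0,0,0,6,0.45],[0,0,0,0,0,10,0.45]]])

```text
clock: 16.77
tool_pos: [0.5948, -0.1171, 0.1576]
orientation: [179.7, -0.0, -90.6]
force: [1.7, -0.6, 0.2]
opening: 0.0396
```

Call:
arm_command(targets=[[[0,0,0,-2,4,4,0.2],[0,0,0.25,-4,8,8,0],[0,0,0.25,-6,12,12,0],[0,0,0.5,-8,15,15,0],[0,0,0.5,-10,17,19,0],[0,0,0.75,-13,18,20,0],[0,0,0.75,-15,18,20,0],[0,0,0.87,-17,18,20,0]]])

```text
clock: 17.43
tool_pos: [0.4266, 0.064, 0.3611]
orientation: [-179.9, -0.1, -40.4]
force: [-0.5, 2.3, 1.3]
opening: 0.0004
```

```bash
python3 - <<'E'
from h import *
o=ctrl.get_obs();print(o['tool_pos'],o['orientation'],o['joint_pos'])
a=ctrl.snapshot("top");cv2.imwrite('pics/a8.png',a)
b=ctrl.snapshot("scene");cv2.imwrite('pics/b8.png',b)
A=cv2.resize(a[130:260,280:330],(300,780))[:600];B=cv2.resize(b[220:300,190:270],(480,480))
cv2.imwrite('pics/ab8.png',np.hstack([cv2.resize(a[150:240,280:330],(266,480)),B]))
E
```

```text
[0.42659666 0.06404574 0.36106204] [-1.79879532e+02 -7.07831465e-02 -4.03899787e+01] [ 3.49745449e+01 -7.13722614e+00 -1.41702634e+01  3.83475630e-02
 -8.28325207e+01  1.46308109e+01]
```

View pics/ab8.png

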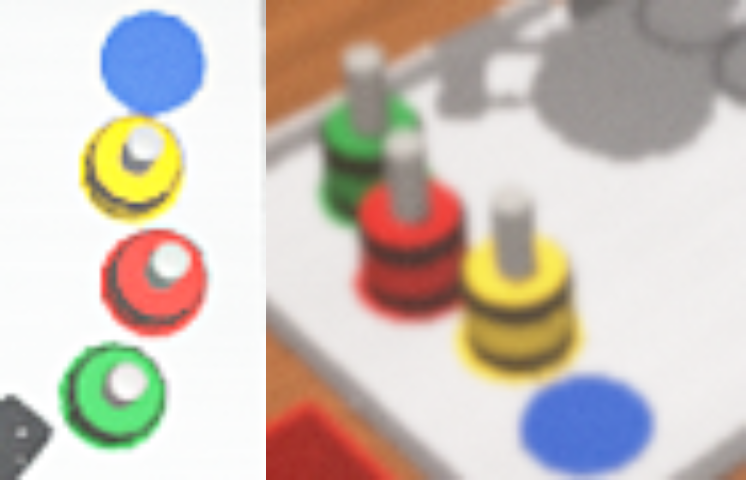

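Call:
arm_command(targets=[[[0,0,0.12,-1,3,0,0],[0,0,0.24,-2,6,0,0],[0,0,0.36,-3,9,0,0],[0,0,0.48,-4,12,0,0],[0,0,0.6,-5,15,0,0],[0,0,0.7,-5.9,18,0,0],[0,0,0.7,-5.9,20.3,0,0],[0,0,0.7,-5.9,20.3,0,0]]])

```text
clock: 18.2
tool_pos: [0.3672, 0.2688, 0.3583]
orientation: [180.0, 0.0, -0.5]
force: [-0.4, 0.2, -0.3]
opening: 0.0005
```

```bash
python3 - <<'E'
from h import *
p=np.array([[171,263],[145,145],[127,383]])/5.33+[280,150]
print('handles r,y,g',onz("top",p,.1).round(4)[:,:2])
o=ctrl.get_obs();print(o['tool_pos'],o['orientation'],o['joint_pos'])
b=ctrl.snapshot("scene");cv2.imwrite('pics/b9.png',b)
# knob px both views at start
T=cv2.imread('pics/top0_raw.png')
print(proj("top",[[.377,.212,.158]]),proj("scene",[[.377,.212,.158]]))
for x in blobs(b,"red",15): print(x[:3])
E
```

```text
handles r,y,g [[ 0.5239 -0.1321]
 [ 0.5919 -0.1186]
 [ 0.4557 -0.106 ]]
[0.36719179 0.26883255 0.35828913] [ 1.79981916e+02  3.07049457e-02 -4.96301960e-01] [ 6.11190341e+01 -4.42826911e+00 -1.21402901e+01 -1.85834841e-02
 -8.23184857e+01  2.83871577e+01]
[[194.36472551 246.86673613]] [[261.33446776 168.76401194]]
(np.int32(523), array([156.6,  28.8]), array([144,  15,  30,  29], dtype=int32))
(np.int32(186), array([318.8, 139.4]), array([309, 133,  19,  14], dtype=int32))
(np.int32(53), array([261.9, 168.4]), array([258, 165,   9,   9], dtype=int32))
(np.int32(119), array([213.4, 256.6]), array([205, 251,  17,  11], dtype=int32))
(np.int32(134), array([213.4, 267. ]), array([205, 261,  18,  12], dtype=int32))
(np.int32(2839), array([187.1, 319.6]), array([153, 287,  68,  68], dtype=int32))
```

Call:
arm_command(targets=[[[0,0,0,0,0,-3,0],[0,0,0,0,0,-7,0],[0,0,0,0,0,-11,0],[0,0,0,0,0,-14,0],[0,0,0,0,0,-17,0],[0,0,0,0,0,-19.5,0],[0,0,0,0,0,-21,0],[0,0,0,0,0,-21,0]]])

```text
clock: 18.92
tool_pos: [0.3655, 0.263, 0.1453]
orientation: [179.7, 0.3, -0.8]
force: [-7.6, -0.4, -4.6]
opening: 0.0004
```

Call:
arm_command(targets=[[[0,0,0,0,-0.5,0,0],[0,0,0,0,-1,0,0],[0,0,0,0,-1.5,0,0],[0,0,0,0,-2,0,0],[0,0,0,0,-2.5,0,0],[0,0,0,0,-2.5,0,0]]])

```text
clock: 19.42
tool_pos: [0.366, 0.2414, 0.1491]
orientation: [-179.8, 0.1, -0.7]
force: [-21.0, 9.4, 6.8]
opening: 0.0006
```

```bash
python3 - <<'E'
from h import *
print(ctrl.get_obs()['force'])
b=snap("scene","s10",(220,100,360,220),4.5)
E
```

```text
[-21.03216007   9.40786798   6.8450957 ]
```

View pics/s10.png

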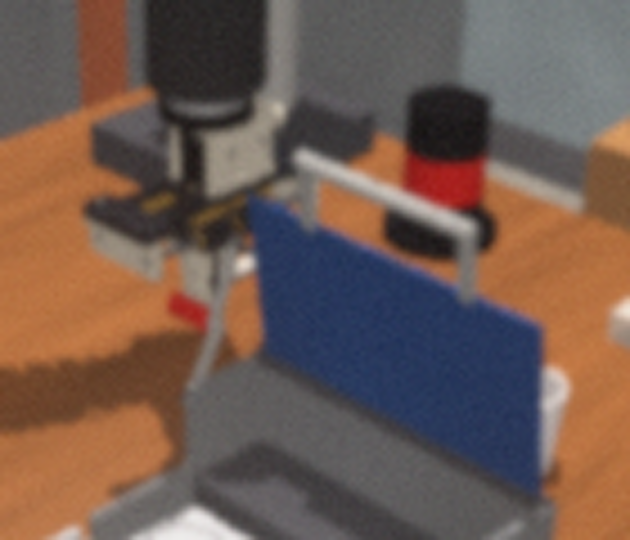

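Call:
arm_command(targets=[[[0,-0.04,0,-0.4,0,0,0],[0,-0.08,0,-0.6,0,0,0],[0,-0.12,0,-0.6,0,0,0],[0,-0.12,0,-0.6,0,0,0],[0,-0.12,0,-0.6,0,0,0]]])

```text
clock: 19.88
tool_pos: [0.3615, 0.2401, 0.1489]
orientation: [-179.9, -6.8, -0.6]
force: [-0.3, 0.3, 0.4]
opening: 0.0007
```

Call:
arm_command(targets=[[[0,0,0,0,-0.5,0,0],[0,0,0,0,-1,0,0],[0,0,0,0,-1.5,0,0],[0,0,0,0,-2,0,0],[0,0,0,0,-2.5,0,0],[0,0,0,0,-3,0,0]]])

```text
clock: 20.38
tool_pos: [0.3624, 0.2111, 0.1491]
orientation: [-179.8, -6.9, -0.7]
force: [0.9, 6.4, 3.8]
opening: 0.0004
```

Call:
arm_command(targets=[[[0,0,0,0,-0.5,0,0],[0,0,0,0,-1,0,0],[0,0,0,0,-1.5,0,0],[0,0,0,0,-2,0,0],[0,0,0,0,-2,0,0]]])

```text
clock: 20.8
tool_pos: [0.3613, 0.1893, 0.1479]
orientation: [-180.0, -6.8, -0.7]
force: [0.6, 1.6, -0.3]
opening: -0.0
```

```bash
python3 - <<'E'
from h import *
print(ctrl.get_obs()['force'])
b=snap("scene","s11",(220,100,360,220),4.5)
E
```

```text
[ 0.62200754  1.64826809 -0.34997011]
```

View pics/s11.png

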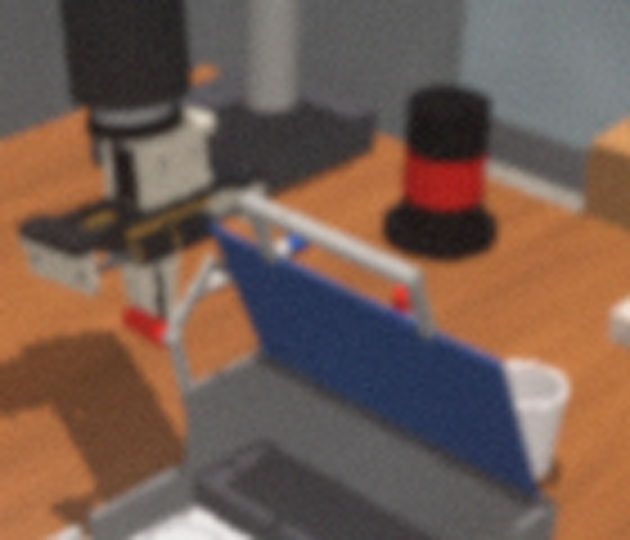

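Call:
arm_command(targets=[[[0,0,0,0,0.8,0,0],[0,0,0,0,1.5,0,0],[0,0,0,0,1.5,3,0],[0,0,0,0,1.5,7,0],[0,0,0,0,1.5,11,0],[0,0,0,0,1.5,15,0],[0,0,0,0,1.5,19,0.2],[0,0,0,0,1.5,22,0.4]]])

```text
clock: 21.52
tool_pos: [0.3619, 0.2062, 0.3719]
orientation: [-179.9, -6.9, -0.7]
force: [0.9, 0.8, 0.2]
opening: 0.0088
```

```bash
cat >> h.py <<'E'
def st(x,y,z):
    t=-.011;return [.562+np.cos(t)*x-np.sin(t)*y,-.013+np.sin(t)*x+np.cos(t)*y,z]
def rail(phi,x=0,r=.205):
    a=np.radians(82)-phi;return st(x,.26-r*np.cos(a),.12+r*np.sin(a))
E
python3 - <<'E'
from h import *
S=cv2.imread('pics/s11_raw.png')
# rail ends seen in s11: (240,198),(412,272) crop px ; from initial check phi=0: scene0 rail ends (432,206),(486,230)/1.5
for phi in(0,.2,.3,.4,.5,.6): print(phi,np.round(rail(phi),3),[(proj("scene",rail(phi,x))[0]-[220,100]).round(1)*4.5 for x in(-.08,.08)])
print(ctrl.get_obs()['tool_pos'])
E
```

```text
0 [0.565 0.218 0.323] [array([294.3 , 159.75]), array([467.55, 234.  ])]
0.2 [0.564 0.179 0.313] [array([254.7 , 188.55]), array([426.6 , 266.85])]
0.3 [0.564 0.16  0.306] [array([235.35, 206.55]), array([406.35, 287.1 ])]
0.4 [0.564 0.142 0.296] [array([216.45, 226.8 ]), array([387.  , 309.15])]
0.5 [0.564 0.125 0.284] [array([198.9, 249.3]), array([368.1, 333.9])]
0.6 [0.563 0.109 0.271] [array([182.25, 273.15]), array([350.55, 360.  ])]
[0.36190655 0.2061989  0.37187583]
```

Call:
arm_command(targets=[[[0,0.04,0,4,-1,2,0.5],[0,0.08,0,8,-2,2,0.6],[0,0.12,0,12,-3,2,0.6],[0,0.12,0,16,-3.5,2,0.6],[0,0.12,0,20.2,-3.9,2,0.6],[0,0.12,0,20.2,-3.9,2,0.6],[0,0.12,0,20.2,-3.9,2,0.6],[0,0.12,0,20.2,-3.9,2,0.6]]])

```text
clock: 22.18
tool_pos: [0.5639, 0.167, 0.3871]
orientation: [179.9, 0.2, -0.7]
force: [-0.3, 0.0, -0.7]
opening: 0.0519
```

```bash
python3 - <<'E'
from h import *
print(ctrl.get_obs()['tool_pos'],ctrl.get_obs()['orientation'])
b=snap("scene","s12",(220,80,360,220),4.2)
for phi in(.2,.25,.3,.35):print(phi,np.round(rail(phi),3),[(proj("scene",rail(phi,x))[0]-[220,80]).round(1)*4.2 for x in(-.08,.08)])
E
```

```text
[0.56386551 0.16701053 0.38709589] [ 1.79894357e+02  1.51079900e-01 -7.16710433e-01]
0.2 [0.564 0.179 0.313] [array([237.72, 259.98]), array([398.16, 333.06])]
0.25 [0.564 0.169 0.31 ] [array([228.48, 268.38]), array([388.92, 342.3 ])]
0.3 [0.564 0.16  0.306] [array([219.66, 276.78]), array([379.26, 351.96])]
0.35 [0.564 0.151 0.301] [array([210.84, 286.02]), array([370.02, 362.04])]
```

View pics/s12.png

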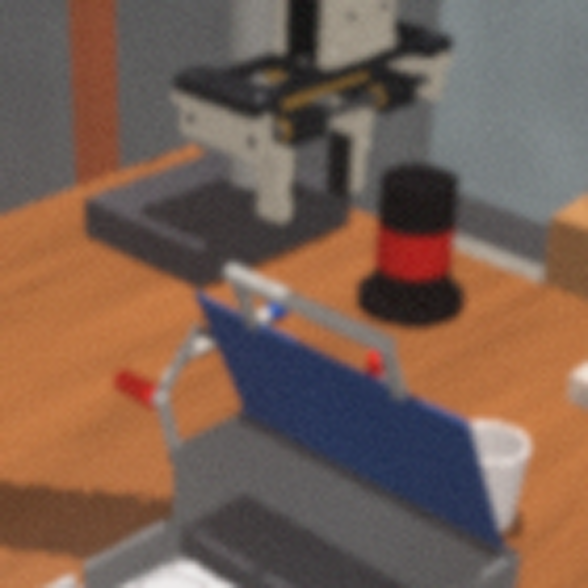

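Call:
arm_command(targets=[[[0,0,0,0,0.2,-3,0.6],[0,0,0,0,0.2,-6,0.6],[0,0,0,0,0.2,-8,0.6],[0,0,0,0,0.2,-9.5,0.6],[0,0,0,0,0.2,-9.5,0.6],[0,0,0,0,0.2,-9.5,0.6]]])

```text
clock: 22.73
tool_pos: [0.5629, 0.1692, 0.2946]
orientation: [-180.0, -0.0, -0.6]
force: [-0.2, 0.3, 1.7]
opening: 0.0529
```

Call:
arm_command(targets=[[[0,0,0,0,0,0,0.3],[0,0,0,0,0,0,0.1],[0,0,0,0,0,0,0.1],[0,0,0,0,0,0,0.1],[0,0,0,0,0,0,0.1],[0,0,0,0,0,0,0.1],[0,0,0,0,0,0,0.1]]])

```text
clock: 23.32
tool_pos: [0.564, 0.1678, 0.2941]
orientation: [179.9, -0.0, -0.7]
force: [-1.4, -3.3, 3.7]
opening: 0.0133
```

```bash
python3 - <<'E'
from h import *
o=ctrl.get_obs();print(o['tool_pos'],o['force'],o['opening'])
y=o['tool_pos'][1];c=(st(0,.26,0)[1]-y)/.205;phi=np.radians(82)-np.arccos(c);z=.12+.205*np.sin(np.arccos(c))
print('phi',phi,'rail z',z,'grasp z',o['tool_pos'][2]+.019)
ph=phi
k=0
P=np.r_[np.arange(phi,1.25,.045),np.arange(1.25,1.46,.03)]
for i in range(0,len(P)-1,8):
    b=np.array(rail(P[i]));print([tuple(((np.array(rail(p))-b)[1:]*100).round(1)) for p in P[i+1:i+9]],P[min(i+8,len(P)-1)])
E
```

```text
[0.56397042 0.16784726 0.29410784] [-1.41968598 -3.30535079  3.71310585] 0.013273738905961978
phi 0.2567023056956965 rail z 0.30910931758527044 grasp z 0.3131078424909493
[(np.float64(-0.8), np.float64(-0.4)), (np.float64(-1.7), np.float64(-0.8)), (np.float64(-2.5), np.float64(-1.2)), (np.float64(-3.3), np.float64(-1.7)), (np.float64(-4.0), np.float64(-2.2)), (np.float64(-4.8), np.float64(-2.8)), (np.float64(-5.5), np.float64(-3.4)), (np.float64(-6.2), np.float64(-4.0))] 0.6167023056956964
[(np.float64(-0.7), np.float64(-0.6)), (np.float64(-1.3), np.float64(-1.3)), (np.float64(-1.9), np.float64(-2.0)), (np.float64(-2.4), np.float64(-2.8)), (np.float64(-3.0), np.float64(-3.5)), (np.float64(-3.5), np.float64(-4.3)), (np.float64(-3.9), np.float64(-5.1)), (np.float64(-4.4), np.float64(-5.9))] 0.9767023056956963
[(np.float64(-0.4), np.float64(-0.8)), (np.float64(-0.7), np.float64(-1.7)), (np.float64(-1.0), np.float64(-2.6)), (np.float64(-1.3), np.float64(-3.4)), (np.float64(-1.5), np.float64(-4.3)), (np.float64(-1.7), np.float64(-5.2)), (np.float64(-1.7), np.float64(-5.3)), (np.float64(-1.8), np.float64(-5.9))] 1.28
[(np.float64(-0.1), np.float64(-0.6)), (np.float64(-0.1), np.float64(-1.2)), (np.float64(-0.2), np.float64(-1.8)), (np.float64(-0.2), np.float64(-2.4)), (np.float64(-0.2), np.float64(-3.1))] 1.4300000000000002
```

Call:
arm_command(targets=[[[0,0,0,0,-0.8,-0.4,0.1],[0,0,0,0,-1.7,-0.8,0.1],[0,0,0,0,-2.5,-1.2,0.1],[0,0,0,0,-3.3,-1.7,0.1],[0,0,0,0,-4.0,-2.2,0.1],[0,0,0,0,-4.8,-2.8,0.1],[0,0,0,0,-5.5,-3.4,0.1],[0,0,0,0,-6.2,-4.0,0.1]]])

```text
clock: 23.98
tool_pos: [0.5636, 0.1062, 0.2526]
orientation: [-180.0, 0.0, -0.7]
force: [-1.4, 3.5, -0.0]
opening: 0.0132
```

Call:
arm_command(targets=[[[0,0,0,0,-0.7,-0.6,0.1],[0,0,0,0,-1.3,-1.3,0.1],[0,0,0,0,-1.9,-2.0,0.1],[0,0,0,0,-2.4,-2.8,0.1],[0,0,0,0,-3.0,-3.5,0.1],[0,0,0,0,-3.5,-4.3,0.1],[0,0,0,0,-3.9,-5.1,0.1],[0,0,0,0,-4.4,-5.9,0.1]]])

```text
clock: 24.65
tool_pos: [0.5635, 0.0628, 0.1934]
orientation: [-180.0, 0.0, -0.7]
force: [-3.2, 9.4, -2.7]
opening: 0.013
```

Call:
arm_command(targets=[[[0,0,0,0,-0.3,-0.8,0.1],[0,0,0,0,-0.6,-1.6,0.1],[0,0,0,0,-0.9,-2.4,0.1],[0,0,0,0,-1.1,-3.2,0.1],[0,0,0,0,-1.3,-4.0,0.1],[0,0,0,0,-1.5,-4.7,0.1],[0,0,0,0,-1.6,-5.3,0.1],[0,0,0,0,-1.6,-5.9,0.1]]])

```text
clock: 25.32
tool_pos: [0.5635, 0.0457, 0.1349]
orientation: [179.9, 0.1, -0.7]
force: [-4.3, -5.4, 3.1]
opening: 0.0127
```

Call:
arm_command(targets=[[[0,0,0,0,0,-0.5,0.1],[0,0,0,0,0,-1,0.1],[0,0,0,0,0,-1.5,0.1],[0,0,0,0,0,-2,0.1],[0,0,0,0,0,-2.5,0.1],[0,0,0,0,0,-2.9,0.1],[0,0,0,0,0,-3.2,0.1],[0,0,0,0,0,-3.2,0.1]]])

```text
clock: 25.98
tool_pos: [0.5637, 0.0439, 0.1054]
orientation: [179.7, 0.0, -0.6]
force: [-7.4, -11.4, 18.2]
opening: 0.0132
```

```bash
python3 - <<'E'
from h import *
o=ctrl.get_obs();print(o['tool_pos'],o['force'],o['opening'])
b=snap("scene","s13",(170,100,350,300),3)
E
```

```text
[0.56371061 0.04389632 0.10539303] [ -7.38080269 -11.37309107  18.23125698] 0.013237257914882087
```

View pics/s13.png

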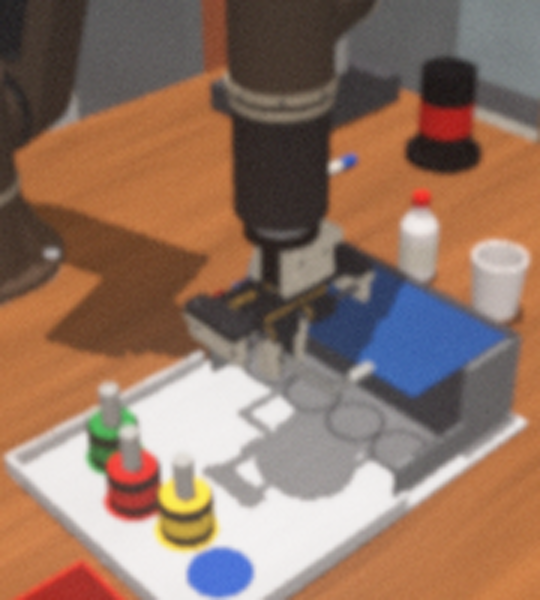

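Call:
arm_command(targets=[[[0,0,0,0,0.1,-0.2,0.1],[0,0,0,0,0.1,-0.2,0.1],[0,0,0,0,0.1,-0.2,0.1],[0,0,0,0,0.1,-0.2,0.1],[0,0,0,0,0.1,-0.2,0.38],[0,0,0,0,0.1,-0.2,0.38],[0,0,0,0,0.1,-0.2,0.38],[0,0,0,0,0.1,-0.2,0.38]]])

```text
clock: 26.7
tool_pos: [0.5644, 0.048, 0.1014]
orientation: [-180.0, -0.0, -0.7]
force: [-0.1, 0.4, -0.3]
opening: 0.0317
```

Call:
arm_command(targets=[[[0,0,0,0,0,1,0.38],[0,0,0,0,0,3,0.38],[0,0,0,0,0,6,0.38],[0,0,0,0,0,9,0.5],[0,0,0,0,0,13,0.6],[0,0,0,0,0,13,0.6],[0,0,-0.12,-2,-3,13,0.6],[0,0,-0.24,-4,-6,13,0.6]]])

```text
clock: 27.37
tool_pos: [0.5244, -0.0115, 0.2323]
orientation: [-180.0, -0.1, -14.6]
force: [-0.0, -1.3, -0.2]
opening: 0.0522
```

```bash
python3 - <<'E'
from h import *
o=ctrl.get_obs();print(o['tool_pos'],o['force'],o['joint_pos'])
a=ctrl.snapshot("top");b=ctrl.snapshot("scene");cv2.imwrite('pics/a14.png',a);cv2.imwrite('pics/b14.png',b)
T=cv2.imread('pics/top0_raw.png')
A=cv2.resize(T[205:252,362:410],(392,384),interpolation=cv2.INTER_CUBIC)
B=cv2.resize(b[250:310,105:165],(384,384),interpolation=cv2.INTER_CUBIC)
C=cv2.resize(b[100:300,170:350],(192*1,213))
X=np.hstack([A,B]);C2=cv2.resize(np.hstack([b[130:290,180:360],a[120:260,170:350][:140].repeat(1,0) if 0 else cv2.resize(a[120:260,170:350],(206,160))]),(776,216*2*1)[:1]+(216,)) 
cv2.imwrite('pics/k14.png',np.vstack([X,C2]))
E
```

```text
[ 0.52438903 -0.01148744  0.23226635] [-0.04153072 -1.31454385 -0.2377463 ] [ 2.01995741e+01  6.03249742e+00 -1.77273206e+01  7.92761035e-03
 -6.61447723e+01  5.52239769e+01]
```

View pics/k14.png

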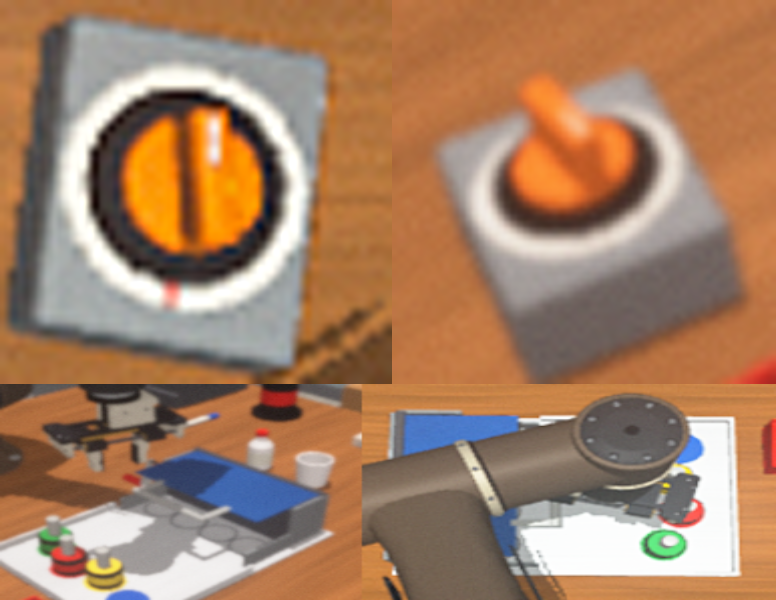

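Call:
arm_command(targets=[[[0,0,-0.12,-1,-4,0,0.6],[0,0,-0.24,-2,-8,0,0.6],[0,0,-0.36,-3,-12,0,0.6],[0,0,-0.48,-4,-16,0,0.6],[0,0,-0.6,-5,-20,0,0.6],[0,0,-0.72,-6,-24,0,0.6],[0,0,-0.84,-7,-27,0,0.6],[0,0,-0.96,-7.5,-29,0,0.6]]])

```text
clock: 28.13
tool_pos: [0.4481, -0.3047, 0.2319]
orientation: [-180.0, -0.0, -69.8]
force: [-0.4, 0.6, -0.4]
opening: 0.0528
```

Call:
arm_command(targets=[[[0,0,-0.12,0,-1,0,0.6],[0,0,-0.24,0,-2,0,0.6],[0,0,-0.36,0,-3,0,0.6],[0,0,-0.48,0,-4,0,0.6],[0,0,-0.6,0,-5,0,0.6],[0,0,-0.72,0,-5,0,0.6],[0,0,-0.84,0,-5,0,0.6],[0,0,-0.96,0,-5,0,0.6]]])

```text
clock: 28.8
tool_pos: [0.4494, -0.3524, 0.2317]
orientation: [-180.0, -0.0, -124.7]
force: [-0.3, 0.1, 0.5]
opening: 0.0526
```

Call:
arm_command(targets=[[[0,0,-0.12,0,0,0,0.6],[0,0,-0.24,0,0,0,0.6],[0,0,-0.36,0,0,0,0.6],[0,0,-0.48,0,0,0,0.6],[0,0,-0.6,0,0,0,0.6],[0,0,-0.72,0,0,0,0.6],[0,0,-0.84,0,0,0,0.6],[0,0,-0.9,0,0,0,0.6]]])

```text
clock: 29.47
tool_pos: [0.4495, -0.3521, 0.2318]
orientation: [-180.0, 0.0, -176.3]
force: [0.3, -0.0, -0.4]
opening: 0.0527
```

```bash
python3 - <<'E'
from h import *
o=ctrl.get_obs();print(o['tool_pos'],o['orientation'],o['joint_pos'])
print(onz("top",[[385.6,227.4]],.063),onz("scene",[[133.3,275.8]],.063))
print('dial top/scene',onz("top",[[362+185/8.17,205+188/8.17]],.05),onz("scene",[[105+184/6.4,250+170/6.4]],.05))
E
```

```text
[ 0.44948481 -0.35209602  0.23184775] [-1.79980047e+02  2.45893493e-02 -1.76323711e+02] [-1.84378418e+01  1.05802395e+01 -1.23085421e+01  1.00189221e-02
 -6.70809271e+01 -6.78897726e+01]
[[ 0.44367958 -0.36037583  0.063     ]] [[ 0.4501822  -0.35835556  0.063     ]]
dial top/scene [[ 0.44319976 -0.36093878  0.05      ]] [[ 0.44036031 -0.35444055  0.05      ]]
```

Call:
arm_command(targets=[[[0,0,0,-0.5,-0.65,-3,0.6],[0,0,0,-0.5,-0.65,-6,0.6],[0,0,0,-0.5,-0.65,-9,0.6],[0,0,0,-0.5,-0.65,-11.5,0.6],[0,0,0,-0.5,-0.65,-13.5,0.6],[0,0,0,-0.5,-0.65,-15,0.6],[0,0,0,-0.5,-0.65,-16.1,0.6],[0,0,0,-0.5,-0.65,-16.1,0.6]]])

```text
clock: 30.13
tool_pos: [0.4432, -0.358, 0.0684]
orientation: [179.9, -0.2, -176.0]
force: [-0.3, 1.1, -0.8]
opening: 0.0523
```

Call:
arm_command(targets=[[[0,0,0,0,0,0,0.3],[0,0,0,0,0,0,0.1],[0,0,0,0,0,0,0.1],[0,0,0,0,0,0,0.1],[0,0,0,0,0,0,0.1],[0,0,0,0,0,0,0.1],[0,0,0,0,0,0,0.1]]])

```text
clock: 30.72
tool_pos: [0.4441, -0.3588, 0.071]
orientation: [-180.0, 0.0, -176.0]
force: [-1.4, 0.9, 2.2]
opening: 0.0138
```

```bash
python3 -c "
from h import *
o=ctrl.get_obs();print(o['tool_pos'],o['orientation'],o['force'],o['moment'],o['opening'])"
```

```text
[ 0.4440692  -0.3588186   0.07099847] [-1.79975715e+02  4.30848924e-02 -1.75995697e+02] [-1.35526451  0.86735473  2.20302646] [0.29181475 0.18054522 0.03664352] 0.013798396866241342
```

Call:
arm_command(targets=[[[0,0,0.1,0,0,0,0.1],[0,0,0.2,0,0,0,0.1],[0,0,0.3,0,0,0,0.1],[0,0,0.4,0,0,0,0.1],[0,0,0.5,0,0,0,0.1],[0,0,0.6,0,0,0,0.1],[0,0,0.7,0,0,0,0.1],[0,0,0.8,0,0,0,0.1]]])

```text
clock: 31.38
tool_pos: [0.445, -0.3605, 0.071]
orientation: [-179.8, -0.0, -129.9]
force: [2.4, -11.4, -5.2]
opening: 0.0138
```

```bash
python3 -c "
from h import *
o=ctrl.get_obs();print(o['tool_pos'],o['orientation'],o['force'],o['moment'],o['opening'])"
```

```text
[ 0.44503481 -0.36051414  0.07103631] [-1.79798534e+02 -3.39231682e-02 -1.29858863e+02] [  2.41597878 -11.40626898  -5.19725038] [-3.95766664 -0.70607435 -0.07374122] 0.013752965424922884
```

Call:
arm_command(targets=[[[0,0,0.1,0.05,-0.3,0,0.1],[0,0,0.2,0.05,-0.3,0,0.1],[0,0,0.3,0.05,-0.3,0,0.1],[0,0,0.4,0.05,-0.3,0,0.1],[0,0,0.5,0.05,-0.3,0,0.1],[0,0,0.6,0.05,-0.3,0,0.1],[0,0,0.7,0.05,-0.3,0,0.1],[0,0,0.8,0.05,-0.3,0,0.1]]])

```text
clock: 32.05
tool_pos: [0.4469, -0.3616, 0.071]
orientation: [-179.7, -0.1, -84.0]
force: [8.1, 3.9, -3.7]
opening: 0.0138
```

Call:
arm_command(targets=[[[0,0,0.1,0,0,0,0.1],[0,0,0.2,0,0,0,0.1],[0,0,0.3,0,0,0,0.1],[0,0,0.4,0,0,0,0.1],[0,0,0.5,0,0,0,0.1],[0,0,0.6,0,0,0,0.1],[0,0,0.7,0,0,0,0.1],[0,0,0.8,0,0,0,0.1]]])

```text
clock: 32.72
tool_pos: [0.4488, -0.3607, 0.0711]
orientation: [-179.7, -0.3, -38.2]
force: [13.3, 11.5, -2.9]
opening: 0.0138
```

```bash
python3 -c "
from h import *
o=ctrl.get_obs();print(o['tool_pos'],o['orientation'],o['force'],o['moment'],o['opening'])"
```

```text
[ 0.44881631 -0.36070741  0.07107048] [-179.73653851   -0.3482069   -38.1867007 ] [13.32109111 11.5029806  -2.85799687] [ 4.16841178 -4.84915921  0.00863251] 0.013849537573689143
```

Call:
arm_command(targets=[[[0,0,0,0.2,0.1,0,0.1],[0,0,0.08,0.4,0.2,0,0.1],[0,0,0.16,0.4,0.2,0,0.1],[0,0,0.24,0.4,0.2,0,0.1],[0,0,0.32,0.4,0.2,0,0.1],[0,0,0.4,0.4,0.2,0,0.1],[0,0,0.4,0.4,0.2,0,0.1]]])

```text
clock: 33.3
tool_pos: [0.4496, -0.3595, 0.071]
orientation: [-180.0, -0.1, -15.4]
force: [4.2, 3.8, 1.0]
opening: 0.0139
```

```bash
python3 -c "
from h import *
o=ctrl.get_obs();print(o['tool_pos'],o['orientation'],o['force'],o['moment'],o['opening'])"
```

```text
[ 0.44956281 -0.35950487  0.07101378] [-1.79981592e+02 -1.25573984e-01 -1.53507105e+01] [4.17338253 3.83389324 1.02846544] [ 1.24396268 -1.15941869  0.02507621] 0.013862144907857693
```

Call:
arm_command(targets=[[[0,0,0.04,0,0,0,0.1],[0,0,0.08,0,0,0,0.1],[0,0,0.12,0,0,0,0.1],[0,0,0.12,0,0,0,0.1],[0,0,0.12,0,0,0,0.1]]])

```text
clock: 33.72
tool_pos: [0.4496, -0.3592, 0.071]
orientation: [-180.0, -0.1, -8.9]
force: [3.6, 5.8, 1.5]
opening: 0.0137
```

```bash
python3 -c "
from h import *
o=ctrl.get_obs();print(o['tool_pos'],o['orientation'],o['force'],o['moment'],o['opening'])"
```

```text
[ 0.44962084 -0.35924579  0.070996  ] [-1.79972994e+02 -1.32793002e-01 -8.87959628e+00] [3.56262469 5.81718808 1.53522037] [ 1.94960759 -1.28925014 -0.32676305] 0.013733922233034292
```

Call:
arm_command(targets=[[[0,0,0.03,0,0,0,0.1],[0,0,0.03,0,0,0,0.1],[0,0,0.03,0,0,0,0.1],[0,0,0.03,0,0,0,0.1]]])

```text
clock: 34.05
tool_pos: [0.4496, -0.3593, 0.071]
orientation: [-180.0, -0.1, -7.2]
force: [3.9, 4.8, 2.5]
opening: 0.014
```

```bash
python3 -c "
from h import *
o=ctrl.get_obs();print(o['tool_pos'],o['orientation'],o['force'],o['moment'],o['opening'])"
```

```text
[ 0.44959988 -0.35927051  0.07100224] [-1.79969554e+02 -1.41549143e-01 -7.21765267e+00] [3.86642431 4.81052721 2.47796498] [ 1.87065636 -1.30333631 -0.75814308] 0.013960775607637511
```

Firmly on the stop (moment z −0.76 N m). Release, rise, and check everything.

Call:
arm_command(targets=[[[0,0,0,0,0,0,0.6],[0,0,0,0,0,0,0.6],[0,0,0,0,0,0,0.6],[0,0,0,0,0,0,0.6],[0,0,0,0,0,0,0.6],[0,0,0,0,0,2,0.6],[0,0,0,0,0,6,0.6],[0,0,0,0,0,10,0.6]]])

```text
clock: 34.72
tool_pos: [0.4469, -0.3593, 0.1703]
orientation: [-179.9, 0.3, -7.0]
force: [1.1, -0.1, 0.7]
opening: 0.0524
```

Call:
arm_command(targets=[[[0,0,0,-2,-4,4,0.6],[0,0,0,-4,-7,8,0.6],[0,0,0,-6,-10,10,0.6],[0,0,0,-8,-13,10,0.6],[0,0,0,-10,-16,10,0.6],[0,0,0,-12,-19,10,0.6],[0,0,0,-14,-21,10,0.6],[0,0,0,-14,-21,10,0.6]]])

```text
clock: 35.38
tool_pos: [0.3039, -0.5735, 0.2699]
orientation: [180.0, 0.1, -7.3]
force: [-0.2, 0.5, -1.0]
opening: 0.0528
```

```bash
python3 - <<'E'
from h import *
o=ctrl.get_obs();print(o['tool_pos'],o['force'])
a=snap("top","a20");b=snap("scene","b20")
a8=cv2.imread('pics/a8.png');b8=cv2.imread('pics/b8.png')
for c,p in(("red",(.524,-.129)),("green",(.456,-.104)),("yellow",(.593,-.117))):
  for n,i,j in(("top",a8,a),("scene",b8,b)):
    print(c,n,[housing(n,c,im,p)[:3] for im in(i,j)])
# handle tops (bright grey) near expected
m=cv2.cvtColor(a,cv2.COLOR_BGR2HSV)
# white line on knob: bright low-sat pixels inside knob bar region
q=proj("top",[[.4445,-.359,.095]])[0];print('knob px',q)
x,y=q.astype(int);sub=m[y-9:y+10,x-10:x+11]
w=(sub[...,1]<130)&(sub[...,2]>170);ys,xs=np.nonzero(w&((np.mgrid[-9:10,-10:11]**2).sum(0)<64))
print('white px rel',list(zip(xs-10,ys-9)))
print('hood blue',[(z[0],z[1],z[2]) for z in blobs(b,"blue",100)], 'rail exp',proj("scene",rail(1.43)),'sheet corners',proj("scene",[rail(1.43,sx,.155) for sx in(-.138,.138)]).round(1).tolist())
for s in ("top","scene"): pass
E
```

```text
[ 0.3039027  -0.57346637  0.26987919] [-0.19500695  0.53995709 -1.01235843]
red top [(np.int32(196), array([308.2, 202.8]), array([299, 193,  19,  20], dtype=int32)), (np.int32(188), array([308.4, 202.7]), array([299, 193,  19,  20], dtype=int32))]
red scene [(np.int32(263), array([213.4, 262.1]), array([205, 250,  18,  23], dtype=int32)), (np.int32(122), array([213.4, 256.5]), array([205, 250,  17,  12], dtype=int32))]
green top [(np.int32(180), array([300.8, 224.1]), array([291, 215,  20,  19], dtype=int32)), (np.int32(149), array([301.9, 224.5]), array([294, 215,  17,  19], dtype=int32))]
green scene [(np.int32(24), array([203.1, 242.9]), array([200, 239,   8,   7], dtype=int32)), (np.int32(27), array([203. , 242.7]), array([200, 239,   8,   7], dtype=int32))]
yellow top [(np.int32(187), array([304.3, 181.6]), array([295, 172,  19,  20], dtype=int32)), (np.int32(176), array([304.3, 181.3]), array([295, 172,  19,  20], dtype=int32))]
yellow scene [(np.int32(81), array([231.2, 265.3]), array([224, 260,  16,  10], dtype=int32)), (np.int32(80), array([231.2, 265.2]), array([224, 260,  16,  10], dtype=int32))]
knob px [388.03231656 225.97152133]
white px rel [(np.int64(0), np.int64(3)), (np.int64(0), np.int64(4)), (np.int64(0), np.int64(5)), (np.int64(0), np.int64(6))]
hood blue [(np.int32(270), array([190. ,  22.9]), array([182,  12,  16,  23], dtype=int32)), (np.int32(2100), array([293.7, 205.1]), array([250, 180,  87,  52], dtype=int32)), (np.int32(244), array([242.9, 290.5]), array([233, 283,  21,  16], dtype=int32))] rail exp [[262.32391157 219.07971187]] sheet corners [[245.8, 195.3], [306.0, 232.7]]
```

```bash
python3 -c "
from h import *
print(ctrl.close_job())"
```

```text
the job is handed in; nothing more can be done
None
```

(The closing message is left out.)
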